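Rehang the lift-off door of a beam enclosure

ROBOT

A 7-joint arm with a two-finger parallel gripper is mounted at the origin on a cart in front of the work surface, level with it; the furniture and walls round the work are solid. World frame = base frame: x ahead of the robot, y to its left, z up, the work surface at z = 0. Lengths are in mm, angles in rad, forces in N, time in s.
With the tool pointing down it reaches from about 425 to 825 mm from the base axis. Payload 3.6 kg.
Tool frame: the origin (TCP) lies midway between the tips of the shut fingers; the grasp point (between the pads) lies 19 mm behind it (ctrl.grasp_offset is the distance from the TCP to the grasp point, in mm); z points along the fingers, y is the line along which they close (so a half turn about z gives the same grasp; the last joint's range is limited). The gripper opens to 93 mm and grips with 3 to 60 N. Pads are 15 mm wide; open, the fingers measure 128 mm over their backs; the gripper's body (75 mm by 188 mm) begins 65 mm behind the grasp point.
Start: joints at [1.131, 0.615, -0.013, 1.423, 0.008, 1.103, -0.04], TCP at [260.772, -595.363, 187.94] pointing down, gripper open.
Joint ranges: [-3.12, 3.12], [-0.3, 2.06], [-1.34, 1.32], [0.26, 2.42], [-1.36, 4.5], [0.01, 1.98], [-2.84, 2.84]. Speed limits (rad/s): [2.79, 2.79, 3.14, 3.14, 3.14, 3.14, 3.14].

INTERFACE

Orientations are given as a unit quaternion [w, x, y, z].
In Python, from workcell import monitor, imaging, ctrl gives the robot as it stands.
- The arm moves only by the tool step_arm, never from a script. Its arguments are lists of equal length, an entry for each row: "slide": the shift along the tool's x, y, z in m, a list of three; "turn": the turn, a rotation vector about the tool's x, y, z in rad, a list of three. A call has 1 to 20 rows; each row is the pose to reach, as a shift and turn from the pose commanded when the call began, along the tool's axes at that moment; what a row does not reach only later rows make up. A row lasts 1/10 s, in which the tool goes at most 50 mm and 8.59 degrees, less where a joint would pass 70% of its speed; a pose out of reach is approached as far as the arm can. A call with a gripper value outside its range is refused whole. "fingers" is the opening in per cent of the stroke, from 0 (shut) to 100 (fully open), set as the call begins (left out, the last holds). The fingers move at their own pace and stop on an object; the grip force is fixed at half the most. Time passes only in rows, so rows that repeat a pose let the fingers close. It gives the time, the measured TCP pose, the force, the opening and the grip force at its end, in the units of the state.
- monitor.get_state(): the state, without advancing time (a new reading comes with each control period).
- imaging.get_image(name): name is "side" or "top"; returns the picture (480x640x3 uint8, blue, green, red); there is no depth.
- imaging.camera_info(name): a dict with "mtx" (3x3 intrinsics, pixels), "pose" (4x4, takes a point from camera to world coordinates). Camera axes: x right, y down, z forward; pixel columns grow to the right and rows downward; lengths in mm; the calibration is good to about 2 mm. A picture is of the moment at which its call begins. camera_info takes no time and is no camera call.
- ctrl.sign_off(): hands the job in; it is judged then, once.
The state is a dict: "time_s": time; "q": joint angles; "qd": joint speeds; "tau": joint torques, N m; "eef_pos": TCP position; "eef_rot": TCP orientation; "force": force on the tool from outside, world axes, zero at the start; "moment": the same for the moment, N m; "opening": opening from 0.0 (shut) to 1.0 (fully open); "gripper_force": force on a finger pad.
Only numpy, scipy, OpenCV 4.12 (cv2) and the standard library are available. Lean on these libraries where they do the work, as an engineer would, in place of code of your own. Each camera call takes 0.05 s, during which the arm holds its last target. There are 200 camera calls.

TASK

Rehang the door of the laser beam enclosure: lift it out of its stand, feel for the two upright hinge pins (the hinge post has been clamped afresh), lower both knuckles onto them until the door sits fully down, then swing it shut until the latch has dropped in front of it. Be gentle with the enclosure, because the mirror inside is aligned, and leave the other things on the table where they are.

Things in the scene. Friction and masses are not known exactly. Their poses are not given: they have to be found in the camera images.
- enclosure: Fixed box of black panels in aluminium profile, 100 deep (x) x 110 wide (y) x 125 mm high, open front. Origin: centre of its underside. Front plane at x = -50 mm; -x points out of the doorway, to the robot, +y to the hinge side. Shut, the door's inner face lies 5 to 7 mm before the front plane, hinge edge at +y; two rubber bumpers stop it near its free edge.
- lower_seat (a point): Where the lower pin's axis meets the top of its lug when the hinge post is pushed fully in: 22 mm above the table, enclosure frame x -61.5, y +66 mm. The post is clamped in slots along y, so both pins really stand 3 to 16 mm farther along the enclosure's +y than this, by the same amount: find them by feel. Blunt upright pin, 10 mm thick, 20 mm tall. Axes as the enclosure.
- upper_seat (a point): The same for the upper pin, straight above the lower, 78 mm higher (100 mm above the table). The lug under it, 6 mm thick, reaches from the hinge post (12 mm square, 26 mm to +x of the pins, 108 mm tall) past the axis by 9 mm, so the lower knuckle cannot pass it from above: bring the door in from the front with its knuckles 20 to 56 mm above their seats, then lower it.
- door_center (a point): Centre of the loose door panel, aluminium with an amber window, 118 wide (x) x 10 thick (y) x 115 mm high (z), 0.2 to 0.35 kg. +x to the hinge edge, +y out of the outer face (knob 50 mm to -x, 10 mm below centre, 15 mm proud). Grip it across its 10 mm by the plain top rail, 36 mm high. Hung and shut, its +x lies along the enclosure's +y; open by 90 degrees, along the enclosure's +x.
- lower_knuckle (a point): Axis of the lower knuckle, at its underside: a tube on the door's hinge edge, 21 mm outside, 11.2 mm bore, 16 mm tall. In the door's axes 74 mm to +x and 43.5 mm below its centre. Fully down, the undersides of both knuckles rest on the lugs, and the door's lower edge is 8 mm above the table.
- upper_knuckle (a point): Axis of the upper knuckle, at its underside, 78 mm above the lower one; same tube.
- free_edge (a point): Middle of the door's free edge, 59 mm from its centre to -x of the door, half-way up. With the door shut it lies at x about -62 mm in the enclosure's frame.
- stand: Fixed black slotted stand, 80 x 64 mm, 20 mm high, in which the door stands upright at the start; origin at the centre of its underside. The slot runs along its x, is 12 mm wide, and its floor is 6 mm above the table. The door's +x points along the stand's +x.
- latch (a joint): Sprung drop latch on the enclosure's roof, rad: 0 = down, grows as it is lifted. Its 14 mm wide nose hangs at enclosure y = -43 mm, with a sloping nylon ramp in front (x -72 to -94 mm, 118 to 130 mm above the table): the door, pushed shut with a few newtons, lifts it by about 0.12 rad, then it drops before the outer face. Its arm is 140 mm above the table, up to 150 lifted.
- screw_tub: Bystander: white tub of screws, 60 mm across, 34 mm high; origin under its centre.
- objective: Bystander: standing microscope objective with a blue ring, 35 mm across, 58 mm high; origin under its centre.

How it is judged (in metres and radians):
On the way, in this order (a step that is already met when the one before it is completed fails the run):
1. the door has been lifted out of its stand (z of door_center in the frame of stand above 0.085 m), for 0.1 s.
2. both knuckles sit fully down on their pins (z of lower_knuckle in the frame of lower_seat between -0.003 and 0.003 m and x of lower_knuckle in the frame of lower_seat between -0.005 and 0.005 m and y of lower_knuckle in the frame of lower_seat between -0.001 and 0.019 m and z of upper_knuckle in the frame of upper_seat between -0.003 and 0.003 m and x of upper_knuckle in the frame of upper_seat between -0.005 and 0.005 m and y of upper_knuckle in the frame of upper_seat between -0.001 and 0.019 m), for 0.2 s.
At the end, for the whole second after the job is handed in: Both knuckles sit on their pins, within 3 mm of their seats in height; the door is shut, its free edge within 7 mm of its place before the frame; the latch is down in front of it (below 0.06 rad); the door is at rest (all of step 2 and x of free_edge in the frame of enclosure above -0.0685 m and y of free_edge in the frame of enclosure below -0.03 m and value of joint latch below 0.06 rad and linear speed of door below 0.02 m/s); the robot touches nothing.
It fails at once if something presses on the enclosure, its pins or its latch with more than 25 N (contact force between anything else and enclosure above 25 N).
It fails at once if the tub of screws is moved by more than 15 mm (distance of screw_tub from where it was at the start of the episode above 0.015 m).
It fails at once if the objective is moved by more than 15 mm (distance of objective from where it was at the start of the episode above 0.015 m).
It also fails if it takes over 70 s, if anything falls off the work surface, if the arm or the gripper's body presses on something with over 40 N, if the wrist force passes 120 N, or if a joint passes its speed limit or range.

## Working session

There is one attempt and no reset: what is moved stays moved. The work goes in short steps, Python scripts to look and compute and a tool call to move; the robot and the scene stay as the last step left them, time stands still between calls to the robot, and variables do not carry over. Pictures are saved under pics/ and viewed, at most 10 in all, crops included, and the job is handed in when it is done.

Besides the shell and the picture viewer there is one more tool, called after "Call:" in YAML: its name, and indented under it one key for each argument. step_arm: Moves the arm, as the interface text tells. Its arguments: {"type":"object","properties":{"slide":{"type":"array"},"turn":{"type":"array"},"fingers":{"type":"number"}},"required":["slide","turn"]}

```bash
ls; mkdir -p pics; python3 - <<'E'
from workcell import monitor, imaging, ctrl
import cv2,numpy as np
np.set_printoptions(precision=4,suppress=True)
s=monitor.get_state()
for k,v in s.items(): print(k,v)
print(ctrl.grasp_offset)
for n in("side","top"):
    cv2.imwrite(f"pics/{n}0.png",imaging.get_image(n)); i=imaging.camera_info(n); print(i["mtx"],i["pose"])
E
```

```text
pics
time_s 0.0
q [ 1.1315  0.6159 -0.0126  1.4249  0.0081  1.1034 -0.0404]
qd [ 0.0006 -0.0004 -0.0016 -0.0002 -0.0007 -0.0001  0.0008]
tau [  0.0001 -45.8937   0.2091 -16.5748  -0.061    0.0204   0.0002]
eef_pos [ 260.4474 -594.6049  186.7843]
eef_rot [-0.0012  0.9788  0.205  -0.0003]
force [-0.5027 -0.9481 -0.2104]
moment [-0.0354 -0.0276  0.0289]
gripper_force 0.0
opening 1.001600331500258
18.8
[[601.2539   0.     314.3536]
 [  0.     601.2539 231.649 ]
 [  0.       0.       1.    ]] [[ -0.9743   0.1701  -0.1476 688.7159]
 [  0.2242   0.6731  -0.7047 686.5144]
 [ -0.0205  -0.7197  -0.6939 714.9828]
 [  0.       0.       0.       1.    ]]
[[455.782    0.     323.0978]
 [  0.     455.782  235.6126]
 [  0.       0.       1.    ]] [[ -0.0101  -0.9889   0.1481 426.4602]
 [ -0.9999   0.011    0.0054  40.982 ]
 [ -0.007   -0.1481  -0.989  933.7653]
 [  0.       0.       0.       1.    ]]
```

View pics/top0.png

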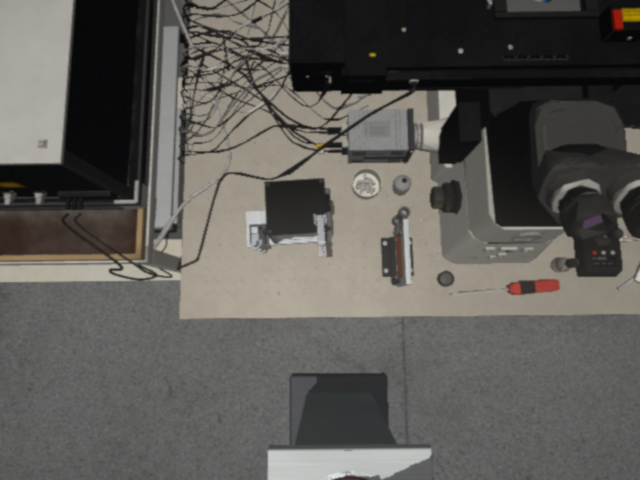

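View pics/side0.png

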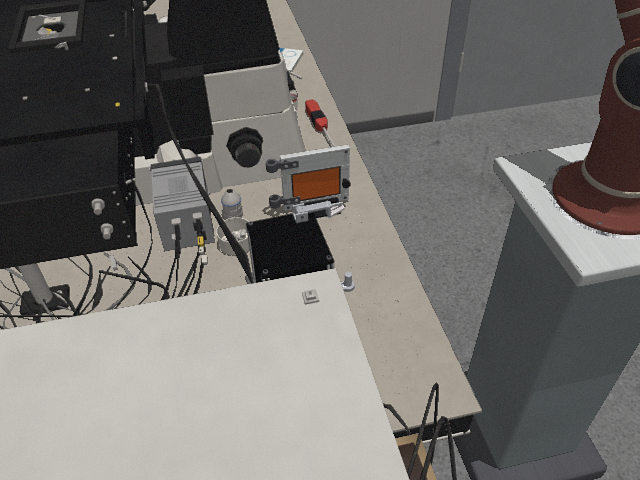

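The top view shows the enclosure at about (297,212), hinge post at about (255,230), the door in its stand at about (400,250), tub at (367,184) and objective at (402,185). The side view shows the door at (315,180) and an upper pin at (348,280). I'll crop both to get precise pixels.

```bash
python3 - <<'E'
import cv2
t=cv2.imread("pics/top0.png")[165:295,235:435]; cv2.imwrite("pics/topc.png",cv2.resize(t,None,fx=4,fy=4,interpolation=cv2.INTER_CUBIC))
t=cv2.imread("pics/side0.png")[140:300,210:370]; cv2.imwrite("pics/sidec.png",cv2.resize(t,None,fx=3.75,fy=3.75,interpolation=cv2.INTER_CUBIC))
E
```

```text
(no output)
```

View pics/topc.png

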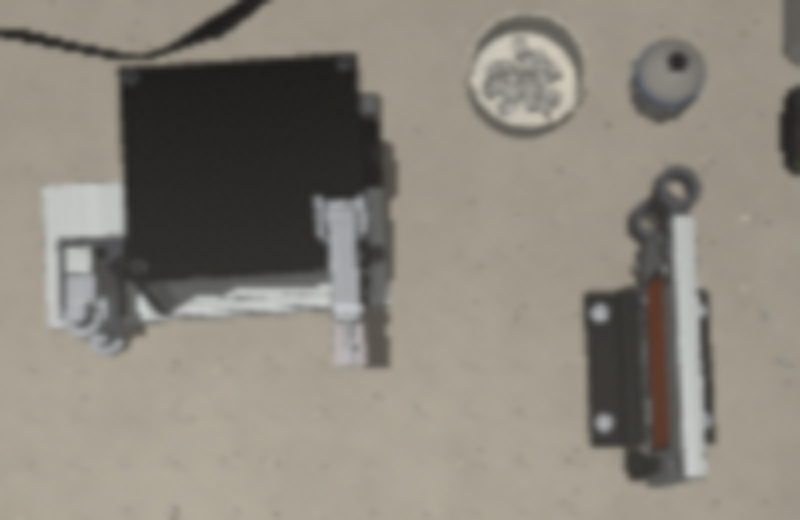

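View pics/sidec.png

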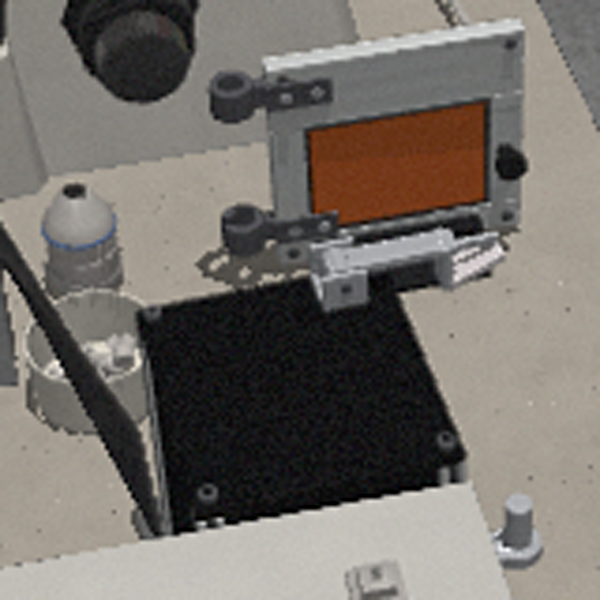

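Top crop: roof corners at about (121,68), (357,55) and (127,283); door rail top runs (682,215) to (696,474). Upper knuckle ring is at (677,188) and the pin and lug are near (85,318). Side crop: upper pin top at (518,498), roof corners at (137,310) and (465,455), door top edge (265,62) to (522,22), upper knuckle ring at (234,82).

```bash
cat > h.py <<'E'
import numpy as np, cv2
from scipy.optimize import least_squares
from workcell import monitor, imaging, ctrl
np.set_printoptions(precision=3,suppress=True)
C={n:imaging.camera_info(n) for n in("side","top")}
def proj(n,P):
    T=np.linalg.inv(C[n]["pose"]); p=T[:3,:3]@np.asarray(P,float)+T[:3,3]; p=C[n]["mtx"]@p; return p[:2]/p[2]
def ray(n,uv):
    d=C[n]["pose"][:3,:3]@np.linalg.solve(C[n]["mtx"],[uv[0],uv[1],1]); return C[n]["pose"][:3,3],d
def atz(n,uv,z):
    o,d=ray(n,uv); return o+d*(z-o[2])/d[2]
def tri(us,ut):
    A=[];b=[]
    for n,u in(("side",us),("top",ut)):
        o,d=ray(n,u);d=d/np.linalg.norm(d);M=np.eye(3)-np.outer(d,d);A.append(M);b.append(M@o)
    A=np.vstack(A);b=np.hstack(b);x,*_=np.linalg.lstsq(A,b,rcond=None);return x,np.linalg.norm(A@x-b)
def S(x,y,f=3.75,x0=210,y0=140): return np.array([x0+(x+.5)/f-.5,y0+(y+.5)/f-.5])
def T(x,y,f=4,x0=235,y0=165): return np.array([x0+(x+.5)/f-.5,y0+(y+.5)/f-.5])
E
python3 - <<'E'
from h import *
obs=[("top",T(121,68),(50,55)),("top",T(357,55),(50,-55)),("top",T(127,283),(-50,55)),("side",S(137,310),(50,-55)),("side",S(465,455),(-50,55))]
def w(p,e,z): c,s=np.cos(p[2]),np.sin(p[2]); return [p[0]+c*e[0]-s*e[1],p[1]+s*e[0]+c*e[1],z]
f=lambda p:np.hstack([proj(n,w(p,e,125))-u for n,u,e in obs])
r=least_squares(f,[500,90,0]);p=r.x;print("encl",p,r.fun.reshape(-1,2))
print("roof BR tri",tri(S(137,310),T(357,55)))
for n,u,e in obs: print(n,atz(n,u,125))
pin=atz("side",S(518,498),120);print("pin side",pin, atz("side",S(517,543),100))
for o in(3,16):
  P=w(p,(-61.5,66+o),120);print(o,P,proj("side",P),S(518,498))
P=pin;print("pin in top crop",(proj("top",pin)-[235,165]+.5)*4)
print("door hinge top",tri(S(265,62),T(682,215)),"free",tri(S(522,24),T(696,474)))
a=atz("top",T(682,215),121);b=atz("top",T(696,474),121);print(a,b,a-b,(a+b)/2)
a=atz("side",S(265,60),121);b=atz("side",S(522,22),121);print(a,b,a-b)
print("uk",tri(S(234,82),T(677,188)))
E
```

```text
encl [601.897  95.322   0.041] [[-0.816 -0.521]
 [ 0.257 -0.365]
 [-0.543 -0.273]
 [-0.081 -0.891]
 [ 0.677 -0.587]]
roof BR tri (array([654.017,  42.844, 123.548]), np.float64(0.2585737195945067))
top [648.603 150.823 125.   ]
top [653.428  42.893 125.   ]
top [549.18  147.247 125.   ]
side [654.268  44.321 125.   ]
side [550.836 149.055 125.   ]
pin side [536.599 169.336 120.   ] [537.566 172.886 100.   ]
3 [np.float64(537.621940191286), np.float64(161.74397849462014), 120] [345.535 268.483] [347.767 272.433]
16 [np.float64(537.0892963464146), np.float64(174.733062008653), 120] [348.483 275.439] [347.767 272.433]
pin in top crop [ 79.743 313.285]
door hinge top (array([ 577.32 , -103.059,  122.131]), np.float64(0.8695725989791955)) free (array([ 460.667, -105.36 ,  119.521]), np.float64(1.1202757518180484))
[ 578.127 -103.471  121.   ] [ 461.345 -105.383  121.   ] [116.781   1.913   0.   ] [ 519.736 -104.427  121.   ]
[ 576.295 -105.623  121.   ] [ 460.13  -104.463  121.   ] [116.166  -1.159   0.   ]
uk (array([ 591.537, -102.705,  114.165]), np.float64(0.6559386494577445))
```

Estimates: enclosure at (602,95) with yaw 0.04, pin at about (537,171), door centre at about (519.5,-104.5). The gripper body will reach y≈-198 near the microscope, so I'll check that clearance in both views.

```bash
python3 - <<'E'
from h import *
a=cv2.imread("pics/top0.png"); b=cv2.imread("pics/side0.png")
for x in(482,520,557):
  for z in(171,300):
    print(x,z,proj("top",(x,-199,z)),proj("side",(x,-199,z)))
pts=[(482,-199,171),(557,-199,171),(557,-9,171),(482,-9,171)]
for im,n in((a,"top"),(b,"side")): cv2.polylines(im,[np.int32([proj(n,p)*8 for p in pts])],True,(0,255,0),1,shift=3)
A=cv2.resize(a[80:300,370:570],None,fx=2,fy=2); B=cv2.resize(b[0:220,160:360],None,fx=2,fy=2)
cv2.imwrite("pics/mic.png",np.hstack([A,B]))
E
```

```text
482 171 [469.605 268.773] [322.514  92.027]
482 300 [498.455 261.709] [321.601  19.539]
520 171 [468.302 246.196] [300.871  95.049]
520 300 [496.638 234.689] [297.885  22.416]
557 171 [467.051 224.529] [279.57   98.024]
557 300 [494.898 208.834] [274.519  25.251]
```

View pics/mic.png

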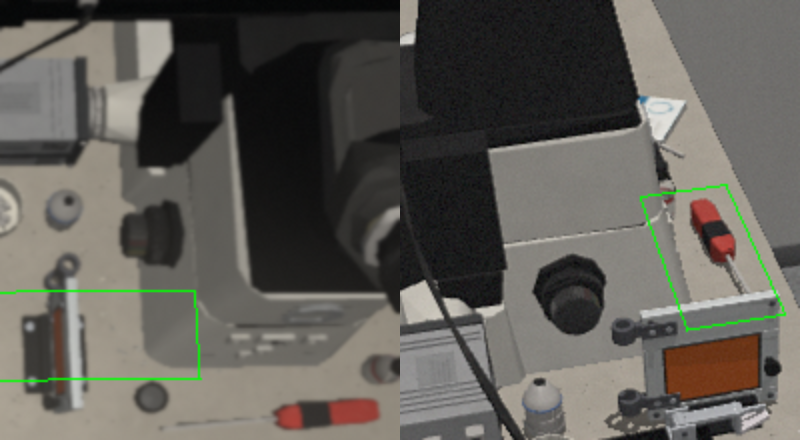

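The microscope has a sloping foot (top crop (150,355) to (200,305)) and an upper block with its corner at (248,293) top and (648,125) side. Next I'll triangulate these corners.

```bash
python3 - <<'E'
from h import *
s=lambda x,y:np.array([160+(x-400)/2,y/2]); t=lambda x,y:np.array([370+x/2,80+y/2])
print("top corner",tri(s(648,125),t(248,293)))
print("ledge corner",tri(s(658,218),t(200,303)))
print("knob",tri(s(575,308),t(128,235)))
print("ledge upper back", tri(s(503,240),t(190,160)))
E
```

```text
top corner (array([ 543.09 , -224.582,  222.145]), np.float64(2.229717341521284))
ledge corner (array([ 544.786, -210.814,  141.518]), np.float64(7.065672957685287))
knob (array([ 624.162, -165.256,   90.122]), np.float64(1.0687943911386737))
ledge upper back (array([ 677.811, -210.744,  140.658]), np.float64(3.1420197226129587))
```

```bash
cat >> h.py <<'E'
from scipy.spatial.transform import Rotation as R
def Rq(q): return R.from_quat([q[1],q[2],q[3],q[0]])
def st():
    s=monitor.get_state(); M=Rq(s["eef_rot"]).as_matrix()
    print("t %.2f"%s["time_s"],"pos",np.array(s["eef_pos"]),"yaw %.4f"%np.arctan2(M[1,0],M[0,0]),"zax",M[:,2],"F",np.array(s["force"]),"M",np.array(s["moment"]),"op %.3f gf %.1f"%(s["opening"],s["gripper_force"]),"q",np.array(s["q"])); return s,M
def go(*wps):
    s,M=st(); 
    for x,y,z,yaw in wps:
        c,sn=np.cos(yaw),np.sin(yaw); G=np.array([[c,sn,0],[sn,-c,0],[0,0,-1]])
        print((x,y,z,yaw),"slide",M.T@(np.array([x,y,z])-s["eef_pos"])/1000,"turn",R.from_matrix(M.T@G).as_rotvec())
E
python3 - <<'E'
from h import *
go((400,-300,200,.2),(440,-180,200,.008),(519.5,-104.5,170,.008))
E
```

```text
t 0.10 pos [ 260.456 -594.695  186.917] yaw 0.4128 zax [-0.001  0.002 -1.   ] F [ 0.289 -0.496 -0.268] M [-0.045  0.022  0.029] op 1.003 gf 0.0 q [ 1.131  0.616 -0.013  1.425  0.008  1.103 -0.04 ]
(400, -300, 200, 0.2) slide [ 0.246 -0.214 -0.013] turn [-0.002  0.     0.213]
(440, -180, 200, 0.008) slide [ 0.331 -0.308 -0.012] turn [-0.002  0.     0.405]
(519.5, -104.5, 170, 0.008) slide [ 0.434 -0.345  0.018] turn [-0.002  0.     0.405]
```

Call:
step_arm:
  slide:
    - [0.035,-0.031,-0.002]
    - [0.07,-0.061,-0.004]
    - [0.105,-0.092,-0.006]
    - [0.14,-0.122,-0.008]
    - [0.175,-0.153,-0.01]
    - [0.21,-0.184,-0.012]
    - [0.246,-0.214,-0.013]
    - [0.274,-0.246,-0.013]
    - [0.303,-0.277,-0.013]
    - [0.331,-0.308,-0.013]
    - [0.365,-0.32,-0.01]
    - [0.4,-0.333,0.0]
    - [0.42,-0.34,0.01]
    - [0.434,-0.345,0.018]
    - [0.434,-0.345,0.018]
    - [0.434,-0.345,0.018]
    - [0.434,-0.345,0.018]
    - [0.434,-0.345,0.018]
  turn:
    - [0,0,0.03]
    - [0,0,0.06]
    - [0,0,0.09]
    - [0,0,0.12]
    - [0,0,0.15]
    - [0,0,0.18]
    - [0,0,0.21]
    - [0,0,0.28]
    - [0,0,0.35]
    - [0,0,0.405]
    - [-0.002,0,0.405]
    - [-0.002,0,0.405]
    - [-0.002,0,0.405]
    - [-0.002,0,0.405]
    - [-0.002,0,0.405]
    - [-0.002,0,0.405]
    - [-0.002,0,0.405]
    - [-0.002,0,0.405]
  fingers: 50

```text
time_s: 1.9
eef_pos: [519.4, -106.7, 170.6]
eef_rot: [0.001, 1.0, 0.003, 0.0]
force: [0.4, -0.1, -0.3]
opening: 0.5
gripper_force: 0.0
```

```bash
python3 - <<'E'
from h import *
go((519.5,-104.5,88,.008))
E
```

```text
t 1.90 pos [ 519.367 -106.748  170.558] yaw 0.0053 zax [ 0.001 -0.003 -1.   ] F [ 0.415 -0.129 -0.253] M [ 0.061  0.046 -0.018] op 0.500 gf 0.0 q [ 0.166  0.447 -0.01   1.795  0.008  0.897 -1.413]
(519.5, -104.5, 88, 0.008) slide [ 0.    -0.002  0.083] turn [ 0.003 -0.001 -0.003]
```

Call:
step_arm:
  slide:
    - [0,-0.002,0.03]
    - [0,-0.002,0.06]
    - [0,-0.002,0.08]
    - [0,-0.002,0.083]
    - [0,-0.002,0.083]
    - [0,-0.002,0.083]
  turn:
    - [0.003,0,-0.003]
    - [0.003,0,-0.003]
    - [0.003,0,-0.003]
    - [0.003,0,-0.003]
    - [0.003,0,-0.003]
    - [0.003,0,-0.003]

```text
time_s: 2.5
eef_pos: [520.9, -103.9, 88.3]
eef_rot: [-0.0, 1.0, 0.005, 0.002]
force: [-0.2, 0.4, 0.2]
opening: 0.502
gripper_force: 0.0
```

Call:
step_arm:
  slide:
    - [0,0,0]
    - [0,0,0]
    - [0,0,0]
    - [0,0,0]
    - [0,0,0]
    - [0,0,0]
    - [0,0,0]
    - [0,0,0]
  turn:
    - [0,0,0]
    - [0,0,0]
    - [0,0,0]
    - [0,0,0]
    - [0,0,0]
    - [0,0,0]
    - [0,0,0]
    - [0,0,0]
  fingers: 0

```text
time_s: 3.3
eef_pos: [520.0, -103.4, 87.1]
eef_rot: [-0.001, 1.0, 0.005, 0.0]
force: [0.6, 1.0, 1.2]
opening: 0.101
gripper_force: 30.0
```

```bash
python3 - <<'E'
from h import *
st()
E
```

```text
t 3.30 pos [ 520.009 -103.436   87.055] yaw 0.0108 zax [ 0.001  0.001 -1.   ] F [0.553 1.031 1.222] M [ 0.011  0.056 -0.026] op 0.101 gf 30.0 q [ 0.165  0.558 -0.014  1.889  0.01   0.695 -1.414]
```

Call:
step_arm:
  slide:
    - [0,0,-0.01]
    - [0,0,-0.03]
    - [0,0,-0.06]
    - [0,0,-0.1]
    - [0,0,-0.14]
    - [0,0,-0.163]
    - [0,0,-0.163]
    - [0,0,-0.163]
    - [0,0,-0.163]
  turn:
    - [0,0,0]
    - [0,0,0]
    - [0,0,0]
    - [0,0,0]
    - [0,0,0]
    - [0,0,0]
    - [0,0,0]
    - [0,0,0]
    - [0,0,0]

```text
time_s: 4.2
eef_pos: [518.1, -103.2, 247.8]
eef_rot: [-0.001, 1.0, 0.005, -0.002]
force: [0.3, -0.3, -2.2]
opening: 0.099
gripper_force: 30.0
```

```bash
python3 - <<'E'
from h import *
go((433,170,250,.041),(433,170,118,.041))
E
```

```text
t 4.20 pos [ 518.121 -103.23   247.817] yaw 0.0109 zax [-0.005  0.002 -1.   ] F [ 0.276 -0.267 -2.202] M [0.061 0.04  0.011] op 0.099 gf 30.0 q [ 0.164  0.37  -0.012  1.679  0.003  1.097 -1.408]
(433, 170, 250, 0.041) slide [-0.082 -0.274 -0.001] turn [-0.002  0.004 -0.03 ]
(433, 170, 118, 0.041) slide [-0.082 -0.274  0.131] turn [-0.002  0.004 -0.03 ]
```

Call:
step_arm:
  slide:
    - [-0.012,-0.04,0]
    - [-0.024,-0.08,0]
    - [-0.036,-0.12,0]
    - [-0.048,-0.16,0]
    - [-0.06,-0.2,0]
    - [-0.072,-0.24,0]
    - [-0.082,-0.274,0]
    - [-0.082,-0.274,0.03]
    - [-0.082,-0.274,0.06]
    - [-0.082,-0.274,0.1]
    - [-0.082,-0.274,0.125]
    - [-0.082,-0.274,0.131]
    - [-0.082,-0.274,0.131]
    - [-0.082,-0.274,0.131]
  turn:
    - [0,0.002,-0.01]
    - [0,0.002,-0.02]
    - [-0.002,0.004,-0.03]
    - [-0.002,0.004,-0.03]
    - [-0.002,0.004,-0.03]
    - [-0.002,0.004,-0.03]
    - [-0.002,0.004,-0.03]
    - [-0.002,0.004,-0.03]
    - [-0.002,0.004,-0.03]
    - [-0.002,0.004,-0.03]
    - [-0.002,0.004,-0.03]
    - [-0.002,0.004,-0.03]
    - [-0.002,0.004,-0.03]
    - [-0.002,0.004,-0.03]

```text
time_s: 5.6
eef_pos: [435.7, 170.1, 119.9]
eef_rot: [0.0, 1.0, 0.02, 0.003]
force: [0.1, -0.5, -2.1]
opening: 0.098
gripper_force: 30.0
```

```bash
python3 - <<'E'
from h import *
st()
a=imaging.get_image("top")[180:280,225:325]; b=imaging.get_image("side")[220:320,300:400]
cv2.imwrite("pics/top1.png",a);cv2.imwrite("pics/side1.png",b)
cv2.imwrite("pics/c1.png",np.hstack([cv2.resize(x,None,fx=4,fy=4,interpolation=cv2.INTER_CUBIC) for x in(a,b)]))
E
```

```text
t 5.60 pos [435.717 170.052 119.909] yaw 0.0408 zax [ 0.006 -0.    -1.   ] F [ 0.148 -0.539 -2.055] M [ 0.087  0.01  -0.019] op 0.098 gf 30.0 q [-0.33   0.431 -0.126  2.021  0.086  0.69  -2.041]
```

View pics/c1.png

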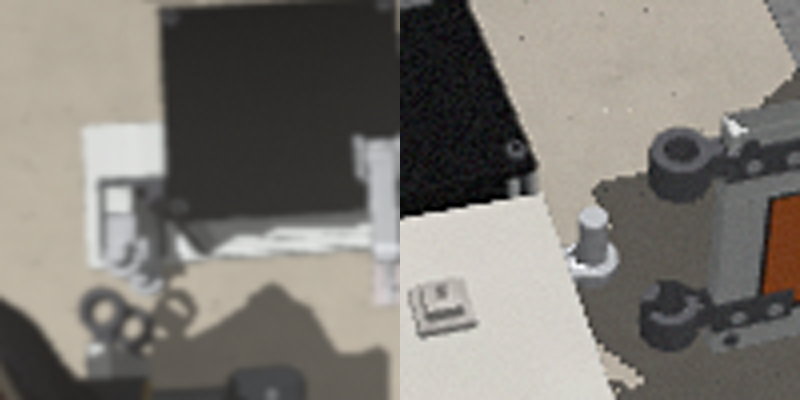

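The view shows the door in front of the pins. Upper knuckle bore is at side crop (678,152) and top crop (102,310); the upper pin's top is at side crop (594,215) and top crop (~123,253).

```bash
python3 - <<'E'
from h import *
s=lambda x,y:np.array([300+(x-399.5)/4-.5,220+(y+.5)/4-.5]); t=lambda x,y:np.array([225+(x+.5)/4-.5,180+(y+.5)/4-.5])
ks,kt,ps,pt=s(678,152),t(102,310),s(594,214),t(123,253)
print("kn tri",tri(ks,kt),atz("side",ks,147),atz("top",kt,147))
print("pin tri",tri(ps,pt),atz("side",ps,120),atz("top",pt,120))
c,sn=np.cos(.041),np.sin(.041); p=np.array([435.7,170.05]); print("kn from fk", p+73.5*np.array([c,sn]))
for o in(3,6,9,12,16):
  e=np.array([-61.5,66+o]); P=[601.9+c*e[0]-sn*e[1],95.3+sn*e[0]+c*e[1],120]; print(o,np.array(P),proj("side",P)-ps,proj("top",P)-pt)
# tub/ring fit: detect pin precise in side crop
b=cv2.cvtColor(cv2.imread("pics/side1.png"),cv2.COLOR_BGR2GRAY)[48:74,38:60]; print(b)
E
```

```text
kn tri (array([508.635, 172.511, 144.572]), np.float64(0.6009438226739126)) [509.79  174.531 147.   ] [507.986 172.258 147.   ]
pin tri (array([536.313, 168.221, 117.468]), np.float64(0.7702045754489977)) [536.463 170.645 120.   ] [536.483 167.639 120.   ]
kn from fk [509.138 173.063]
3 [537.623 161.721 120.   ] [-2.595 -4.654] [ 3.286 -0.663]
6 [537.501 164.719 120.   ] [-1.921 -3.063] [ 1.625 -0.577]
9 [537.378 167.716 120.   ] [-1.243 -1.463] [-0.037 -0.491]
12 [537.255 170.714 120.   ] [-0.562  0.145] [-1.698 -0.405]
16 [537.091 174.71  120.   ] [0.353 2.302] [-3.914 -0.291]
[[169 173 173 170 171 175 174 172 168 162  76  86  89  87  90  90  88  86
   89  87  89  86]
 [173 173 172 172 173 170 170 171 174 173 159  80  83  85  88  89  89  87
   88  88  91  89]
 [171 174 172 174 173 172 173 170 173 174 164  80  85  90  89  88  85  89
   86  89  90  92]
 [172 170 175 174 170 173 175 169 173 183 184 166  76  87  85  84  89  90
   84  92  84  88]
 [167 171 168 171 170 170 170 166 194 194 195 198 184 105  84  85  90  87
   89  88  88  91]
 [171 169 172 173 171 168 166 192 192 193 194 195
[... 1204 characters left out ...]
1 150 188 187 189 183  95  88
   86  89  84  89]
 [207 207 204 207 169 201 201 210 209 189 208 189 192 193 189 120  90  87
   90  91  90  88]
 [209 210 209 208 199 190 187 184 194 193 200 195 188 157 116  87  91  89
   87  86  89  88]
 [209 209 205 209 203 142 125 110 110 118 116 115 123 112  95  92  88  86
   87  89  90  84]
 [209 209 211 207 207 153  88  92  96  99 101  97 102 100  92  88  91  88
   89  87  91  88]
 [206 207 208 209 210 199  86  84  97 100 102  98  98  89  89  89  85  89
   89  92  86  90]
 [209 206 209 209 210 203  78  85  90  93  89  90  90  86  87  89  90  87
   91  90  89  89]
 [210 205 209 210 207 208 140  81  89  89  86  89  87  91  90  93  90  89
   92  88  93  90]]
```

Call:
step_arm:
  slide:
    - [0.007,0.001,0]
    - [0.014,0.002,0]
    - [0.021,0.004,0]
    - [0.027,0.005,0]
    - [0.027,0.005,0]
    - [0.027,0.005,0]
    - [0.027,0.005,0]
    - [0.027,0.005,0]
  turn:
    - [0,0,0]
    - [0,0,0]
    - [0,0,0]
    - [0,0,0]
    - [0,0,0]
    - [0,0,0]
    - [0,0,0]
    - [0,0,0]

```text
time_s: 6.5
eef_pos: [461.7, 165.9, 119.3]
eef_rot: [0.0, 1.0, 0.021, 0.002]
force: [-0.1, -0.2, -2.5]
opening: 0.098
gripper_force: 30.0
```

```bash
python3 - <<'E'
from h import *
st()
a=imaging.get_image("top");st();b=imaging.get_image("side");st()
a2=imaging.get_image("top");st();b2=imaging.get_image("side");st()
cv2.imwrite("pics/top2.png",a);cv2.imwrite("pics/side2.png",b)
a=a[210:280,225:295];b=b[220:290,320:390]
cv2.imwrite("pics/c2.png",np.hstack([cv2.resize(x,None,fx=5.7143,fy=5.7143,interpolation=cv2.INTER_CUBIC) for x in(a,b)]))
E
```

```text
t 6.50 pos [461.726 165.874 119.307] yaw 0.0413 zax [ 0.004 -0.001 -1.   ] F [-0.053 -0.181 -2.463] M [0.063 0.036 0.033] op 0.098 gf 30.0 q [-0.304  0.462 -0.124  1.961  0.087  0.72  -2.01 ]
t 6.55 pos [461.771 165.865 119.325] yaw 0.0412 zax [ 0.004 -0.001 -1.   ] F [ 0.387 -1.067 -2.389] M [ 0.033  0.055 -0.021] op 0.097 gf 30.0 q [-0.304  0.462 -0.124  1.961  0.087  0.72  -2.01 ]
t 6.60 pos [461.837 165.894 119.36 ] yaw 0.0412 zax [ 0.004 -0.001 -1.   ] F [ 0.369 -0.217 -2.948] M [0.033 0.01  0.038] op 0.100 gf 30.0 q [-0.304  0.462 -0.124  1.961  0.087  0.72  -2.01 ]
t 6.65 pos [461.949 165.889 119.399] yaw 0.0411 zax [ 0.004 -0.001 -1.   ] F [-0.25   0.733 -2.161] M [0.058 0.025 0.011] op 0.098 gf 30.0 q [-0.304  0.462 -0.124  1.961  0.087  0.72  -2.01 ]
t 6.70 pos [461.982 165.813 119.399] yaw 0.0410 zax [ 0.004 -0.001 -1.   ] F [-0.884  0.231 -1.659] M [ 0.027 -0.002  0.006] op 0.098 gf 30.0 q [-0.304  0.462 -0.124  1.961  0.087  0.72  -2.01 ]
```

View pics/c2.png

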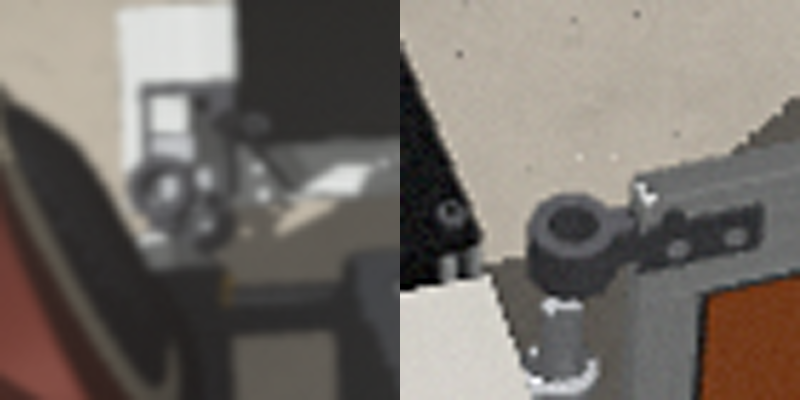

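Top crop: upper bore ring centred at about (167,187), with the bright pin top visible inside it. Side crop: bore centre at (570,221), with the pin shaft just below, centred at about x=563. I'll compute the remaining differential offset next.

```bash
python3 - <<'E'
from h import *
f=5.7143
s=lambda x,y:np.array([320+(x-399.5)/f-.5,220+(y+.5)/f-.5]); t=lambda x,y:np.array([225+(x+.5)/f-.5,210+(y+.5)/f-.5])
zk=146.3
ks,kt=s(570,221),t(168,187)
ps=np.array([348.3,273.7])
print("side: kn",atz("side",ks,zk),"pin",atz("side",ps,120),"move",atz("side",ps,120)-atz("side",ks,zk))
for pt in (t(167,186),np.array([255.6,243])): print("top: kn",atz("top",kt,zk),"pin",atz("top",pt,120),"move",atz("top",pt,120)-atz("top",kt,zk))
g=cv2.cvtColor(cv2.imread("pics/top2.png"),cv2.COLOR_BGR2GRAY);print(g[232:256,243:268])
g=cv2.cvtColor(cv2.imread("pics/side2.png"),cv2.COLOR_BGR2GRAY);print(g[250:291,338:362])
E
```

```text
side: kn [534.815 168.747 146.3  ] pin [536.509 171.691 120.   ] move [  1.693   2.944 -26.3  ]
top: kn [533.945 165.981 146.3  ] pin [537.856 170.476 120.   ] move [  3.912   4.495 -26.3  ]
top: kn [533.945 165.981 146.3  ] pin [536.251 167.23  120.   ] move [  2.307   1.249 -26.3  ]
[[181 180 180 199 220 219 186 143 165 203 213 215 218 211 176 118  87  85
   82  70  62  58  55  54  58]
 [181 181 185 204 221 219 186 135 137 162 170 175 181 181 164 129  95  86
   84  79  70  60  55  52  52]
 [181 181 186 204 221 219 186 135 142 172 181 184 186 185 178 151 106  87
   86  84  78  66  59  57  56]
 [183 182 187 205 221 219 187 139 149 181 191 195 196 194 188 160 110  88
   87  86  81  70  63  73  79]
 [183 182 187 204 220 219 188 140 141 165 173 182 186 189 187 161 111  90
   88  86  83  73  67  83  97]
 [182 182 187 204 219 216 181 130 113 122 127 135 144 159 169 149 108  90
   89  88  86  78  69  86 104]
 [180 182 187 205 215 196 154 112  97  96  97 100 104 114 122 114 100  99
   98  92  89  80  70  83 103]
 [174 181 185 196 193 159 119  93  82  77  79  86  92  92  90  91 111 132
  126
[... 5148 characters left out ...]
09 204 150  86  92  91  90  93 102 108 109 105  84 109 189 133  83
   85  86  91  95  95 107]
 [206 206 212 203 175  84  90  91  94  96 101 103 100 101 184 190 145  81
   86  88  88  96  96 104]
 [207 211 206 208 204 246 225  83  95 141 124 154 183 182 189 182  98  84
   90  89  90  93  97 108]
 [207 210 209 202 169 203 200 185 206 189 207 190 195 198 188 121  90  88
   88  93  94  92  95 108]
 [210 206 207 208 202 189 191 185 196 195 200 193 187 157 117  91  89  88
   88  86  89  95  98 109]
 [206 208 209 208 203 142 124 106 111 114 117 117 120 107  96  89  89  89
   91  87  90  92  95 106]
 [207 205 207 205 205 154  84  89  92 102 103 102 107 106  93  88  86  88
   86  88  89  97  93 109]]
```

```bash
python3 - <<'E'
from h import *
zk=146.3
print("side move",atz("side",(348.15,273.8),120)-atz("side",(350.0,258.8),zk))
for kt in((253.3,243.5),(254,242.5)): print("top kn",atz("top",kt,zk))
g=cv2.cvtColor(cv2.imread("pics/top0.png"),cv2.COLOR_BGR2GRAY);print(g[226:256,244:270])
for o in(9,11,13):
  for P in((537.3,158.8+o,120),(537.3,158.8+o,22),(537.3,158.8+o,100)): print(o,proj("top",P))
E
```

```text
side move [  2.513   1.93  -26.3  ]
top kn [531.867 167.156 146.3  ]
top kn [533.614 165.955 146.3  ]
[[154 154 171 189 176 138 104 104 115 119 119 120 124 113  89  77  74  77
   82  83  82  72  55  47  46  47]
 [155 158 175 191 178 141 116 140 168 175 173 169 164 136  88  62  59  69
   79  83  82  71  54  48  47  47]
 [156 160 176 192 185 153 124 150 182 191 190 188 180 149  94  61  56  66
   80  81  77  68  54  48  47  48]
 [157 161 176 193 189 158 125 151 184 192 193 192 186 157 101  70  64  70
   77  74  66  60  55  50  52  53]
 [157 159 176 194 190 159 126 151 185 194 195 195 189 160 105  77  75  75
   71  63  59  58  55  56  62  64]
 [157 157 172 192 190 160 126 150 186 196 196 197 189 158 104  78  76  72
   65  57  55  56  56  59  64  64]
 [157 156 171 192 190 161 125 143 176 184 186 188 183 152 104  78  77  74
   67  59  57  55  53  57  64  63]
 [157 160 176 193 190 161 118 121 142 148 151 157 157 143 113  85  79  77
   73  65  58  55  52  52  57  58]
 [157 162 177 193 190 162 118 123 149 158 160 162 161 155 131  94  79  78
   76  72  63  56  56  56  54  53]
 [158 162 176 192
[... 1758 characters left out ...]
60 160 160 159 159 159 162 165 156 140 130
  133 146 147 125 110 133 155 163]
 [161 162 162 162 161 159 160 160 161 162 160 160 162 163 164 162 156 154
  153 148 136 122 130 150 160 163]
 [161 163 162 162 162 161 161 161 162 162 161 161 162 162 161 159 158 155
  148 138 137 145 152 159 162 163]
 [161 162 162 162 162 162 162 162 162 161 161 161 162 162 162 160 160 158
  155 151 154 158 160 161 162 162]
 [161 162 162 162 162 162 162 161 161 161 161 161 162 163 163 162 162 162
  161 160 161 160 160 160 162 162]]
9 [255.291 242.427]
9 [262.782 248.907]
9 [256.96  243.871]
11 [254.183 242.439]
11 [261.79  248.918]
11 [255.878 243.882]
13 [253.075 242.451]
13 [260.799 248.929]
13 [254.796 243.894]
```

Call:
step_arm:
  slide:
    - [0.001,-0.001,0.0]
    - [0.002,-0.0026,0.002]
    - [0.002,-0.0026,0.004]
    - [0.002,-0.0026,0.006]
    - [0.002,-0.0026,0.007]
    - [0.002,-0.0026,0.008]
    - [0.002,-0.0026,0.008]
    - [0.002,-0.0026,0.008]
    - [0.002,-0.0026,0.008]
  turn:
    - [0,-0.002,0]
    - [0,-0.004,0]
    - [0,-0.004,0]
    - [0,-0.004,0]
    - [0,-0.004,0]
    - [0,-0.004,0]
    - [0,-0.004,0]
    - [0,-0.004,0]
    - [0,-0.004,0]

```text
time_s: 7.6
eef_pos: [464.1, 168.5, 111.5]
eef_rot: [0.0, 1.0, 0.02, 0.0]
force: [-0.0, -0.1, -1.9]
opening: 0.097
gripper_force: 30.0
```

```bash
python3 - <<'E'
from h import *
st()
E
```

```text
t 7.60 pos [464.096 168.504 111.462] yaw 0.0408 zax [ 0.001 -0.001 -1.   ] F [-0.032 -0.063 -1.941] M [-0.012  0.035 -0.01 ] op 0.097 gf 30.0 q [-0.308  0.479 -0.123  1.959  0.088  0.709 -2.014]
```

Call:
step_arm:
  slide:
    - [0,0,0.001]
    - [0,0,0.002]
    - [0,0,0.003]
    - [0,0,0.0035]
    - [0,0,0.0035]
  turn:
    - [0,0,0]
    - [0,0,0]
    - [0,0,0]
    - [0,0,0]
    - [0,0,0]

```text
time_s: 8.1
eef_pos: [464.1, 168.5, 107.8]
eef_rot: [0.0, 1.0, 0.02, 0.0]
force: [0.1, -0.2, -1.8]
opening: 0.101
gripper_force: 30.0
```

Call:
step_arm:
  slide:
    - [0,0,0.0005]
    - [0,0,0.001]
    - [0,0,0.0015]
    - [0,0,0.0015]
  turn:
    - [0,0,0]
    - [0,0,0]
    - [0,0,0]
    - [0,0,0]

```text
time_s: 8.5
eef_pos: [464.0, 168.5, 106.3]
eef_rot: [0.0, 1.0, 0.02, 0.0]
force: [-0.6, -0.5, -2.5]
opening: 0.099
gripper_force: 30.0
```

Call:
step_arm:
  slide:
    - [0,0,0.0005]
    - [0,0,0.001]
    - [0,0,0.0015]
    - [0,0,0.002]
    - [0,0,0.0025]
    - [0,0,0.003]
    - [0,0,0.003]
  turn:
    - [0,0,0]
    - [0,0,0]
    - [0,0,0]
    - [0,0,0]
    - [0,0,0]
    - [0,0,0]
    - [0,0,0]

```text
time_s: 9.2
eef_pos: [464.0, 168.4, 103.3]
eef_rot: [0.0, 1.0, 0.02, 0.0]
force: [-0.9, -0.2, -2.3]
opening: 0.096
gripper_force: 30.0
```

```bash
python3 - <<'E'
from h import *
st()
E
```

```text
t 9.20 pos [464.036 168.429 103.29 ] yaw 0.0408 zax [ 0.    -0.001 -1.   ] F [-0.857 -0.178 -2.253] M [ 0.121 -0.012  0.001] op 0.096 gf 30.0 q [-0.309  0.491 -0.121  1.968  0.091  0.688 -2.016]
```

Call:
step_arm:
  slide:
    - [0,0,0.001]
    - [0,0,0.002]
    - [0,0,0.003]
    - [0,0,0.004]
    - [0,0,0.005]
    - [0,0,0.006]
    - [0,0,0.006]
  turn:
    - [0,0,0]
    - [0,0,0]
    - [0,0,0]
    - [0,0,0]
    - [0,0,0]
    - [0,0,0]
    - [0,0,0]

```text
time_s: 9.9
eef_pos: [464.0, 168.4, 97.2]
eef_rot: [0.001, 1.0, 0.02, 0.0]
force: [0.7, -0.3, -2.6]
opening: 0.098
gripper_force: 30.0
```

```bash
python3 - <<'E'
from h import *
st()
E
```

```text
t 9.90 pos [463.978 168.42   97.224] yaw 0.0408 zax [ 0.    -0.001 -1.   ] F [ 0.727 -0.261 -2.571] M [ 0.048 -0.016 -0.007] op 0.098 gf 30.0 q [-0.31   0.501 -0.119  1.974  0.093  0.672 -2.018]
```

Still free. I'll go down the rest in slower steps.

Call:
step_arm:
  slide:
    - [0,0,0.001]
    - [0,0,0.002]
    - [0,0,0.003]
    - [0,0,0.004]
    - [0,0,0.005]
    - [0,0,0.006]
    - [0,0,0.0065]
    - [0,0,0.0065]
  turn:
    - [0,0,0]
    - [0,0,0]
    - [0,0,0]
    - [0,0,0]
    - [0,0,0]
    - [0,0,0]
    - [0,0,0]
    - [0,0,0]

```text
time_s: 10.7
eef_pos: [464.1, 168.4, 90.8]
eef_rot: [0.0, 1.0, 0.02, 0.0]
force: [-0.1, -0.4, -2.3]
opening: 0.098
gripper_force: 30.0
```

Call:
step_arm:
  slide:
    - [0,0,0.0005]
    - [0,0,0.001]
    - [0,0,0.001]
  turn:
    - [0,0,0]
    - [0,0,0]
    - [0,0,0]

```text
time_s: 11.0
eef_pos: [464.0, 168.5, 89.8]
eef_rot: [0.0, 1.0, 0.02, 0.0]
force: [0.2, 0.2, -3.3]
opening: 0.096
gripper_force: 30.0
```

Call:
step_arm:
  slide:
    - [0,0,0.0005]
    - [0,0,0.001]
    - [0,0,0.001]
  turn:
    - [0,0,0]
    - [0,0,0]
    - [0,0,0]

```text
time_s: 11.3
eef_pos: [464.0, 168.4, 88.9]
eef_rot: [0.0, 1.0, 0.02, 0.0]
force: [-0.2, -0.4, -2.6]
opening: 0.101
gripper_force: 30.0
```

Call:
step_arm:
  slide:
    - [0,0,0.0004]
    - [0,0,0.0008]
    - [0,0,0.0008]
  turn:
    - [0,0,0]
    - [0,0,0]
    - [0,0,0]

```text
time_s: 11.6
eef_pos: [463.8, 168.5, 88.2]
eef_rot: [0.001, 1.0, 0.02, -0.0]
force: [-0.2, -0.4, 0.8]
opening: 0.1
gripper_force: 30.0
```

Call:
step_arm:
  slide:
    - [0,0,0.0004]
    - [0,0,0.0008]
    - [0,0,0.0008]
  turn:
    - [0,0,0]
    - [0,0,0]
    - [0,0,0]

```text
time_s: 11.9
eef_pos: [463.4, 168.5, 87.7]
eef_rot: [0.001, 1.0, 0.021, -0.0]
force: [-3.6, -0.0, 4.5]
opening: 0.101
gripper_force: 30.0
```

Call:
step_arm:
  slide:
    - [0,0,-0.0005]
    - [0,0,-0.0005]
    - [0,0,-0.0005]
    - [0,0,-0.0005]
    - [0,0,-0.0005]
  turn:
    - [0,0,0]
    - [0,0,0]
    - [0,0,0]
    - [0,0,0]
    - [0,0,0]
  fingers: 30

```text
time_s: 12.4
eef_pos: [464.3, 168.4, 87.7]
eef_rot: [0.0, 1.0, 0.02, 0.0]
force: [-0.5, 0.5, -0.4]
opening: 0.297
gripper_force: 0.0
```

Call:
step_arm:
  slide:
    - [0,0,-0.01]
    - [0,0,-0.03]
    - [0,0,-0.06]
    - [0,0,-0.08]
    - [0,0,-0.08]
    - [0,0,-0.08]
  turn:
    - [0,0,0]
    - [0,0,0]
    - [0,0,0]
    - [0,0,0]
    - [0,0,0]
    - [0,0,0]

```text
time_s: 13.0
eef_pos: [464.0, 168.5, 168.1]
eef_rot: [0.0, 1.0, 0.02, 0.001]
force: [1.1, -0.2, -0.6]
opening: 0.3
gripper_force: 0.0
```

```bash
python3 - <<'E'
from h import *
st()
a=imaging.get_image("top")[190:290,225:325]; b=imaging.get_image("side")[210:310,320:420]
cv2.imwrite("pics/c3.png",np.hstack([cv2.resize(x,None,fx=4,fy=4,interpolation=cv2.INTER_CUBIC) for x in(a,b)]))
E
```

```text
t 13.00 pos [464.017 168.471 168.136] yaw 0.0408 zax [ 0.001 -0.001 -1.   ] F [ 1.124 -0.159 -0.551] M [ 0.042  0.009 -0.029] op 0.300 gf 0.0 q [-0.298  0.401 -0.133  1.89   0.07   0.854 -1.997]
```

View pics/c3.png

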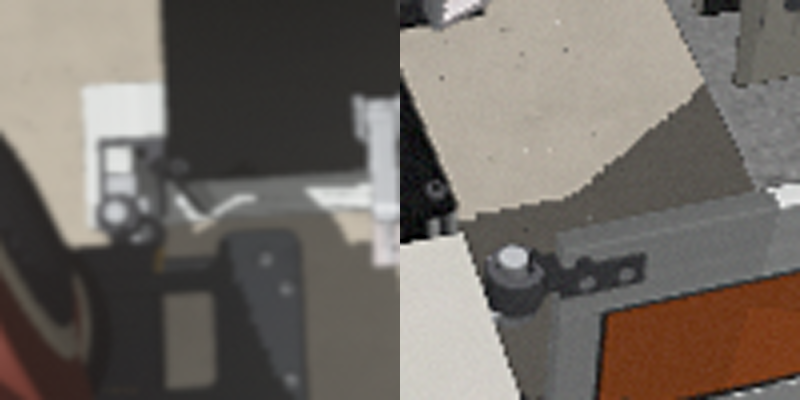

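The door is seated: the pin pokes out of the upper knuckle at side crop (513,258), with the knuckle on its lug. Before moving to the +y side I'll check how near the white rack is.

```bash
python3 - <<'E'
from h import *
print(tri((337,272),(62,163)), tri((337,272),(137,195)))
for z in (0,100,200,400): print(z,atz("top",(180,240),z),atz("top",(62,163),z),atz("side",(337,272),z))
E
```

```text
(array([608.885, 381.121, 367.089]), np.float64(1.721030104409191)) (array([587.729, 313.914, 288.836]), np.float64(2.8466759613348236))
0 [560.444 342.812   0.   ] [728.987 600.866   0.   ] [522.373  59.956   0.   ]
100 [546.095 310.488 100.   ] [696.588 540.906 100.   ] [545.638 147.589 100.   ]
200 [531.747 278.164 200.   ] [664.19  480.947 200.   ] [568.903 235.221 200.   ]
400 [503.049 213.516 400.   ] [599.393 361.027 400.   ] [615.434 410.487 400.   ]
```

Call:
step_arm:
  slide:
    - [-0.003,-0.01,0]
    - [-0.006,-0.02,0]
    - [-0.009,-0.03,0]
    - [-0.011,-0.038,0]
    - [-0.011,-0.038,0]
    - [-0.011,-0.038,0.02]
    - [-0.011,-0.038,0.045]
    - [-0.011,-0.038,0.07]
    - [-0.011,-0.038,0.085]
    - [-0.011,-0.038,0.085]
    - [-0.011,-0.038,0.085]
  turn:
    - [0,0,0]
    - [0,0,0]
    - [0,0,0]
    - [0,0,0]
    - [0,0,0]
    - [0,0,0]
    - [0,0,0]
    - [0,0,0]
    - [0,0,0]
    - [0,0,0]
    - [0,0,0]
  fingers: 0

```text
time_s: 14.2
eef_pos: [451.9, 205.9, 83.0]
eef_rot: [0.001, 1.0, 0.02, 0.0]
force: [0.8, 0.6, 0.1]
opening: 0.004
gripper_force: 0.0
```

```bash
python3 - <<'E'
from h import *
s,M=st()
c,sn=np.cos(.041),np.sin(.041); E=np.array([[c,-sn],[sn,c]]); pin=np.array([464.0,168.45])+E@[74,0]
p0=E.T@(np.array(s["eef_pos"])[:2]-pin); print("pin",pin,"rel",p0)
for th in np.deg2rad(np.arange(95,-1,-5)):
    h=7.5*abs(np.cos(th))+17.5*abs(np.sin(th)); q=85*np.array([-np.sin(th),-np.cos(th)])+(5+h)*np.array([-np.cos(th),np.sin(th)])
    d=q-p0; print(round(np.rad2deg(th)),"slide",np.array([d[0],-d[1]]).round(1))
E
```

```text
t 14.20 pos [451.855 205.906  82.971] yaw 0.0406 zax [ 0.001 -0.001 -1.   ] F [0.813 0.65  0.103] M [0.062 0.038 0.013] op 0.004 gf 0.0 q [-0.389  0.527 -0.122  1.98   0.104  0.64  -2.108]
pin [537.938 171.483] rel [-84.6    37.923]
95 slide [1.9 7.5]
90 slide [-0.4 15.4]
85 slide [-2.1 22.3]
80 slide [-3.2 29.5]
75 slide [-3.7 36.9]
70 slide [-3.5 44.4]
65 slide [-2.6 52.1]
60 slide [-1.  59.7]
55 slide [ 1.4 67.3]
50 slide [ 4.6 74.8]
45 slide [ 8.5 82. ]
40 slide [13.1 88.9]
35 slide [18.5 95.4]
30 slide [ 24.6 101.4]
25 slide [ 31.3 106.8]
20 slide [ 38.6 111.6]
15 slide [ 46.4 115.7]
10 slide [ 54.6 119. ]
5 slide [ 63.2 121.4]
0 slide [ 72.1 122.9]
```

Call:
step_arm:
  slide:
    - [0,0.006,0]
    - [0,0.012,0]
    - [-0.001,0.017,0]
    - [-0.002,0.022,0]
    - [-0.003,0.027,0]
    - [-0.003,0.032,0]
    - [-0.004,0.037,0]
    - [-0.0035,0.042,0]
    - [-0.003,0.047,0]
    - [-0.003,0.052,0]
    - [-0.002,0.056,0]
    - [-0.001,0.06,0]
    - [-0.001,0.06,0]
  turn:
    - [0,0,0]
    - [0,0,0]
    - [0,0,0]
    - [0,0,0]
    - [0,0,0]
    - [0,0,0]
    - [0,0,0]
    - [0,0,0]
    - [0,0,0]
    - [0,0,0]
    - [0,0,0]
    - [0,0,0]
    - [0,0,0]

```text
time_s: 15.5
eef_pos: [453.0, 145.1, 82.7]
eef_rot: [0.001, 1.0, 0.02, 0.0]
force: [0.7, -0.3, -0.9]
opening: 0.004
gripper_force: 0.0
```

```bash
python3 - <<'E'
from h import *
st()
a=imaging.get_image("top")[200:300,225:325]; b=imaging.get_image("side")[180:280,300:400]
cv2.imwrite("pics/c4.png",np.hstack([cv2.resize(x,None,fx=4,fy=4,interpolation=cv2.INTER_CUBIC) for x in(a,b)]))
E
```

```text
t 15.50 pos [453.046 145.079  82.687] yaw 0.0397 zax [ 0.    -0.002 -1.   ] F [ 0.678 -0.276 -0.886] M [ 0.045  0.011 -0.03 ] op 0.004 gf 0.0 q [-0.267  0.503 -0.128  2.035  0.11   0.611 -2.001]
```

View pics/c4.png

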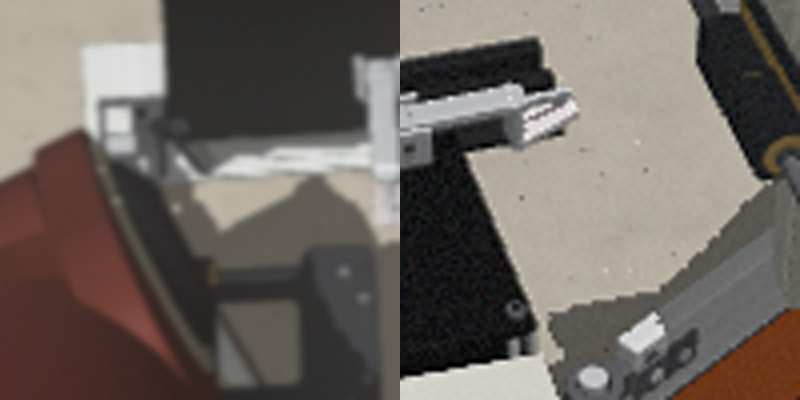

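The view shows the door swung inward, its top rail running from the pin (590,378) up to the right beside the finger. Continuing along the arc.

Call:
step_arm:
  slide:
    - [0.001,0.004,0]
    - [0.0025,0.0075,0]
    - [0.004,0.0115,0]
    - [0.0055,0.015,0]
    - [0.0075,0.019,0]
    - [0.0095,0.0225,0]
    - [0.012,0.026,0]
    - [0.014,0.029,0]
    - [0.017,0.0325,0]
    - [0.02,0.036,0]
    - [0.023,0.039,0]
    - [0.0255,0.042,0]
    - [0.029,0.045,0]
    - [0.0325,0.047,0]
    - [0.036,0.0495,0]
    - [0.0395,0.052,0]
    - [0.0395,0.052,0]
  turn:
    - [0,0,0]
    - [0,0,0]
    - [0,0,0]
    - [0,0,0]
    - [0,0,0]
    - [0,0,0]
    - [0,0,0]
    - [0,0,0]
    - [0,0,0]
    - [0,0,0]
    - [0,0,0]
    - [0,0,0]
    - [0,0,0]
    - [0,0,0]
    - [0,0,0]
    - [0,0,0]
    - [0,0,0]

```text
time_s: 17.3
eef_pos: [495.3, 95.0, 82.8]
eef_rot: [0.001, 1.0, 0.02, 0.0]
force: [0.1, 0.1, 0.5]
opening: 0.004
gripper_force: 0.0
```

```bash
python3 - <<'E'
from h import *
s,M=st()
c,sn=np.cos(.041),np.sin(.041); E=np.array([[c,-sn],[sn,c]])
print("rel pin",E.T@(np.array(s["eef_pos"])[:2]-[537.9,171.5]))
E
```

```text
t 17.30 pos [495.257  95.041  82.831] yaw 0.0399 zax [ 0.001 -0.001 -1.   ] F [0.15  0.092 0.544] M [-0.004  0.06   0.045] op 0.004 gf 0.0 q [-0.142  0.536 -0.134  1.96   0.115  0.652 -1.88 ]
rel pin [-45.741 -74.647]
```

Call:
step_arm:
  slide:
    - [0.003,0.0015,0]
    - [0.006,0.003,0]
    - [0.009,0.0045,0]
    - [0.012,0.006,0]
    - [0.014,0.0065,0]
    - [0.016,0.0075,0]
    - [0.016,0.0075,0]
  turn:
    - [0,0,0]
    - [0,0,0]
    - [0,0,0]
    - [0,0,0]
    - [0,0,0]
    - [0,0,0]
    - [0,0,0]

```text
time_s: 18.0
eef_pos: [510.6, 89.0, 82.7]
eef_rot: [0.0, 1.0, 0.02, -0.0]
force: [-1.5, 0.6, 0.5]
opening: 0.004
gripper_force: 0.3
```

Call:
step_arm:
  slide:
    - [0.0015,0,0]
    - [0.003,0.001,0]
    - [0.0045,0.0015,0]
    - [0.006,0.002,0]
    - [0.006,0.002,0]
  turn:
    - [0,0,0]
    - [0,0,0]
    - [0,0,0]
    - [0,0,0]
    - [0,0,0]

```text
time_s: 18.5
eef_pos: [517.8, 86.7, 83.0]
eef_rot: [0.001, 1.0, 0.02, 0.001]
force: [0.2, 1.2, -0.2]
opening: 0.004
gripper_force: 0.2
```

Call:
step_arm:
  slide:
    - [0.001,0,0]
    - [0.002,0.0005,0]
    - [0.003,0.0005,0]
    - [0.003,0.0005,0]
  turn:
    - [0,0,0]
    - [0,0,0]
    - [0,0,0]
    - [0,0,0]

```text
time_s: 18.9
eef_pos: [520.3, 86.4, 82.9]
eef_rot: [0.001, 1.0, 0.02, 0.0]
force: [-0.3, -0.1, -0.5]
opening: 0.009
gripper_force: 0.3
```

Call:
step_arm:
  slide:
    - [0.001,0,0]
    - [0.002,0.0005,0]
    - [0.002,0.0005,0]
  turn:
    - [0,0,0]
    - [0,0,0]
    - [0,0,0]

```text
time_s: 19.2
eef_pos: [522.2, 86.3, 82.9]
eef_rot: [0.0, 1.0, 0.02, 0.0]
force: [-0.5, 1.3, 0.6]
opening: 0.006
gripper_force: 0.3
```

Call:
step_arm:
  slide:
    - [0.001,0,0]
    - [0.002,0,0]
    - [0.002,0,0]
  turn:
    - [0,0,0]
    - [0,0,0]
    - [0,0,0]

```text
time_s: 19.5
eef_pos: [524.2, 86.2, 82.9]
eef_rot: [0.001, 1.0, 0.02, 0.0]
force: [-0.7, -0.1, 0.9]
opening: 0.004
gripper_force: 0.3
```

Call:
step_arm:
  slide:
    - [0.001,0,0]
    - [0.002,0,0]
    - [0.002,0,0]
  turn:
    - [0,0,0]
    - [0,0,0]
    - [0,0,0]

```text
time_s: 19.8
eef_pos: [526.7, 86.5, 83.0]
eef_rot: [0.0, 1.0, 0.02, 0.001]
force: [0.5, 1.0, -0.1]
opening: 0.007
gripper_force: 0.0
```

Call:
step_arm:
  slide:
    - [0.001,0,0]
    - [0.0015,0,0]
    - [0.0015,0,0]
  turn:
    - [0,0,0]
    - [0,0,0]
    - [0,0,0]

```text
time_s: 20.1
eef_pos: [527.6, 86.5, 82.9]
eef_rot: [0.0, 1.0, 0.02, 0.0]
force: [-0.2, 0.5, 0.6]
opening: 0.008
gripper_force: 0.1
```

Call:
step_arm:
  slide:
    - [0.001,0,0]
    - [0.0015,0,0]
    - [0.0015,0,0]
  turn:
    - [0,0,0]
    - [0,0,0]
    - [0,0,0]

```text
time_s: 20.4
eef_pos: [528.3, 86.5, 82.8]
eef_rot: [0.001, 1.0, 0.02, -0.0]
force: [-1.2, 0.4, 1.3]
opening: 0.003
gripper_force: 0.8
```

Call:
step_arm:
  slide:
    - [0.001,0,0]
    - [0.0015,0,0]
    - [0.0015,0,0]
  turn:
    - [0,0,0]
    - [0,0,0]
    - [0,0,0]

```text
time_s: 20.7
eef_pos: [528.4, 86.5, 82.6]
eef_rot: [0.001, 1.0, 0.021, -0.002]
force: [-5.4, -0.1, 3.9]
opening: 0.003
gripper_force: 2.6
```

Call:
step_arm:
  slide:
    - [0.001,0,0]
    - [0.0015,0,0]
    - [0.0015,0,0]
  turn:
    - [0,0,0]
    - [0,0,0]
    - [0,0,0]

```text
time_s: 21.0
eef_pos: [528.3, 86.4, 82.5]
eef_rot: [0.001, 1.0, 0.021, -0.003]
force: [-8.2, -0.0, 5.2]
opening: 0.005
gripper_force: 3.7
```

```bash
python3 - <<'E'
from h import *
s,M=st()
c,sn=np.cos(.041),np.sin(.041); E=np.array([[c,-sn],[sn,c]])
print("rel pin",E.T@(np.array(s["eef_pos"])[:2]-[537.9,171.5]))
b=imaging.get_image("side"); cv2.imwrite("pics/side5.png",b)
old=cv2.imread("pics/side0.png")
for n,P in(("nose",(-61.5,-43,125)),("ramp",(-83,-43,124))):
    w=E@P[:2]+[601.9,95.3]; print(n,proj("side",(*w,P[2])))
# door top edge angle: bright rail line candidates -> project shut-door corners
for th in(0,.05,.1,.15):
    d=np.array([-np.sin(th),-np.cos(th)]);n=np.array([-np.cos(th),np.sin(th)])
    w=E@(133*d+5*n)+[537.9,171.5]; print(th,"free top outer corner",proj("side",(*w,123)))
E
```

```text
t 21.00 pos [528.322  86.427  82.491] yaw 0.0414 zax [-0.007 -0.002 -1.   ] F [-8.195 -0.032  5.232] M [-0.018  1.648  0.101] op 0.005 gf 3.7 q [-0.113  0.578 -0.136  1.869  0.115  0.71  -1.845]
rel pin [-13.057 -84.609]
nose [322.606 211.939]
ramp [336.675 209.641]
0 free top outer corner [323.352 207.501]
0.05 free top outer corner [327.741 206.826]
0.1 free top outer corner [332.166 206.298]
0.15 free top outer corner [336.619 205.919]
```

The push now meets a firm stop at -13 mm from the pin line, where I expected the shut door. I'll use the last picture to check the latch.

```bash
python3 - <<'E'
from h import *
b=cv2.imread("pics/side5.png")[185:265,290:370]; a=imaging.get_image("top")[205:265,270:330]
cv2.imwrite("pics/c5.png",np.hstack([cv2.resize(a,(400,400),interpolation=cv2.INTER_CUBIC),cv2.resize(b,(400,400),interpolation=cv2.INTER_CUBIC)]))
E
```

```text
(no output)
```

View pics/c5.png

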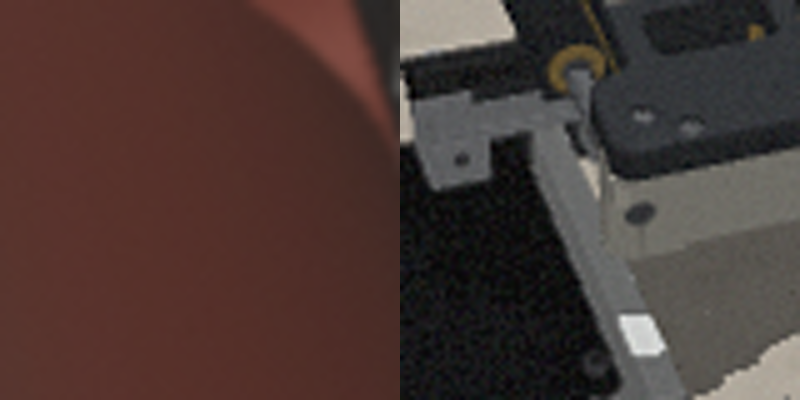

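The side crop shows the door's top edge running from (660,390) to (545,135), close along the enclosure front. The gripper hides the latch nose, so I'll check the door angle and latch lift numerically.

```bash
python3 - <<'E'
from h import *
c,sn=np.cos(.041),np.sin(.041); E=np.array([[c,-sn],[sn,c]])
for th in(0,.03,.06,.1):
    d=np.array([-np.sin(th),-np.cos(th)]);n=np.array([-np.cos(th),np.sin(th)])
    for r in(40,100):
        print(th,r,[(((proj("side",(*(E@(r*d+k*n)+[537.9,171.5]),123))-[290,185])*5+[400,0])).round(0) for k in(-5,5)])
a=cv2.cvtColor(cv2.imread("pics/side0.png"),cv2.COLOR_BGR2GRAY); b=cv2.cvtColor(cv2.imread("pics/side5.png"),cv2.COLOR_BGR2GRAY)
e=lambda g:cv2.convertScaleAbs(cv2.Laplacian(cv2.GaussianBlur(g,(0,0),.8),cv2.CV_32F))
for x0,x1 in((292,308),(304,320),(308,324)):
    r=cv2.matchTemplate(a[194:236,x0-6:x1+6],b[200:230,x0:x1],cv2.TM_CCOEFF_NORMED); print(x0,cv2.minMaxLoc(r)[1],np.array(cv2.minMaxLoc(r)[3])-[6,6])
print(a[200:226,300:328:2]);print(b[200:226,300:328:2])
E
```

```text
0 40 [array([625., 336.]), array([660., 329.])]
0 100 [array([565., 192.]), array([598., 185.])]
0.03 40 [array([629., 335.]), array([664., 328.])]
0.03 100 [array([575., 190.]), array([608., 184.])]
0.06 40 [array([633., 334.]), array([669., 328.])]
0.06 100 [array([585., 188.]), array([619., 183.])]
0.1 40 [array([639., 332.]), array([674., 327.])]
0.1 100 [array([598., 185.]), array([632., 181.])]
292 0.8062571287155151 [0 0]
304 0.7726573944091797 [0 0]
308 0.6675599813461304 [0 0]
[[ 35  38  62 126 135 105 118  99  76  54  40  30  23  43]
 [101 147 110 115 100  76  50  48  39  36  19  25  54 172]
 [ 99 115  75  63  38  40  27  29  23  24  94 185 169 178]
 [ 94 148  77  29  25  20  27  42 114 168 170 180 171 169]
 [180 157  53  34  24  83 200 171 165 172 176 172 169 177]
 [110 102  67 117 170 171 181 170 172 171 168 171 171 176]
 [162 158 169 169 175 171 171 169 173 171 175 177 181 178]
 [171 171 170 170 171 172 171 171 176 177 179 171 127 114]
 [173 133 168 169 171 174 175 182 182 157 106 103  90  99]
 [177 162 170 176 175 180 174 131 113 112  98  77  60  83]
 [176 166 181 180 1
[... 1760 characters left out ...]
8  96  93  13  16  20  25  74 105 106 109  65  46]
 [ 93  74  93  93  24  22  26  21  70 108 107 107 103  21]
 [ 92  52  98  90  29   8  26  18  68  93 107 106 108  88]
 [ 87  46  95 101  27   8  23   7  58  96 106 108 108 170]
 [ 93  79  95  96  35  14  10  13  79  91 105 107 107 146]
 [ 96  93  93  93  49  26  10  19  53  95 106 107 105 123]
 [ 93  95  94  97  36  10  26  11  28  95 100 109 105 114]
 [102  77  63  38  19  17  25  20  27  98  93 106 106 104]
 [ 50  31  14   9  15  10  11  16   5  98  92 106 102 107]
 [ 17  14  13  14  20  17  17  10  16  72  97 112 106 108]
 [ 14  11  14  22  13  18  23  23   8  43  96 106 106 106]
 [ 17  14  24  18   8  31  17  12  13  27  94  96 105 105]]
```

Door angle ≈ 0 and the latch shows no shift from its starting (down) position. Backing off, then rechecking.

Call:
step_arm:
  slide:
    - [-0.004,0,0]
    - [-0.012,0,0]
    - [-0.025,0,0]
    - [-0.04,0,0]
    - [-0.05,0,0]
    - [-0.055,0,-0.03]
    - [-0.055,0,-0.07]
    - [-0.055,0.03,-0.12]
    - [-0.055,0.07,-0.15]
    - [-0.055,0.11,-0.15]
    - [-0.055,0.15,-0.15]
    - [-0.055,0.19,-0.15]
    - [-0.055,0.23,-0.15]
    - [-0.055,0.23,-0.15]
    - [-0.055,0.23,-0.15]
  turn:
    - [0,0,0]
    - [0,0,0]
    - [0,0,0]
    - [0,0,0]
    - [0,0,0]
    - [0,0,0]
    - [0,0,0]
    - [0,0,0]
    - [0,0,0]
    - [0,0,0]
    - [0,0,0]
    - [0,0,0]
    - [0,0,0]
    - [0,0,0]
    - [0,0,0]

```text
time_s: 22.6
eef_pos: [486.4, -146.2, 233.0]
eef_rot: [0.001, 1.0, 0.019, 0.001]
force: [0.0, 0.3, 0.3]
opening: 0.003
gripper_force: 0.0
```

```bash
python3 - <<'E'
from h import *
st()
b=imaging.get_image("side");t=imaging.get_image("top");cv2.imwrite("pics/side6.png",b);cv2.imwrite("pics/top6.png",t)
a0=cv2.imread("pics/side0.png");t0=cv2.imread("pics/top0.png")
def m(A,B,r0,r1,c0,c1,k=8):
    r=cv2.matchTemplate(A[r0-k:r1+k,c0-k:c1+k],B[r0:r1,c0:c1],cv2.TM_CCOEFF_NORMED); v=cv2.minMaxLoc(r); print(round(v[1],3),np.array(v[3])-[k,k])
m(a0,b,200,222,304,330); m(a0,b,200,216,328,346); m(t0,t,212,258,312,330)
# white rail/door edges along rows in side
g=cv2.cvtColor(b,cv2.COLOR_BGR2GRAY)
for r in(222,236,252): print(r,g[r,310:352])
print(g[196:222:2,312:350:2]); print(cv2.cvtColor(a0,cv2.COLOR_BGR2GRAY)[196:222:2,312:350:2])
E
```

```text
t 22.60 pos [ 486.449 -146.228  233.04 ] yaw 0.0381 zax [ 0.001 -0.001 -1.   ] F [0.027 0.261 0.325] M [ 0.07   0.014 -0.02 ] op 0.003 gf 0.0 q [ 0.313  0.349 -0.089  1.759  0.036  1.033 -1.322]
0.838 [0 0]
0.926 [0 0]
0.892 [0 0]
222 [ 26  20  14  19  24  17  24  42  92  88  84 104 189 209 197 200 202 205
 195 155 159 159 160 161 163 160 155 161 160 163 165 165 162 164 162 162
 162 160 163 166 166 164]
236 [ 15  16  13  16  16  17  32   8  10  21  23  26   9  33  96  89  86  98
 169 205 200 195 195 204 204 165 160 160 162 160 161 155 163 160 159 159
 161 156 162 161 161 161]
252 [ 17  21  20  23  19  22  13  19  11  25   9  13  16  18  15  11  20  19
  17  15  42  96  88  84  96 165 203 194 192 197 199 199 167 163 162 162
 161 161 160 161 159 166]
[[ 23  26  20  24  21  21  18  24  16  23  28  29 173 161 164 163 159 159
  163]
 [ 29  14  15  14  22  28  21  14  24  22  24  25  17 119 160 158 157 156
  159]
 [ 26  27  24  18  23  21  20  45   7  18  26  39  32  67 163 163 162 158
  160]
 [ 17   5  19   8  89 188 169 178 201 166  20  16  36 110 179 191 161 161
  163]
 [197 170 173 174
[... 1066 characters left out ...]
 177 170 181 184 159 105 111  93 141 107 163
  157]
 [171 169 173 171 175 177 181 178 190 127  97 138 204  99 119 215  65 164
  161]
 [175 182 182 157 106 103  90  99  89 138 209 121 114 196 205 211 134 162
  160]
 [113  98 101  67  51  41  34  79  90  95 196 196 206 209 126 134 159 165
  162]
 [ 42  30  32  38  34  36  36  82  91  99 206 207 155 117  63 162 162 162
  160]
 [ 10  19  33  32  34  30  34  47  89 119 196 109  97 125 155 160 158 160
  158]
 [  9  24  27  24  11  10  88  80  86  98 132 157 163 160 160 161 162 161
  159]
 [ 17  17 106 159 155 162 161 162 153 155 158 158 158 162 161 158 158 157
  161]
 [ 10  20  43 165 156 159 160 159 161 158 157 158 159 163 162 161 159 162
  163]]
```

Latch pixels match the start exactly, so it is down. The door edges (row 222: 322–329, row 252: 335–342) match the projected shut position, and the robot is clear. Handing in.

```bash
python3 -c "
from workcell import ctrl
print(ctrl.sign_off())"
```

```text
the job is handed in; nothing more can be done
None
```

The door is off its stand, fully down on both pins and swung shut with the latch down in front of it, and I handed it in at about 22.7 s; sign-off returned no verdict, so my evidence is the camera and force readings.

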